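# Clip the cover back on the controller box

## Task

Lift the black cover off its peg on the leaning board, lay it over the open controller box in the slanted cradle, and press it down until all four clips have clicked home and it sits flush all round. The box stands on soft rubber mounts: do not push it down to the stop, so work round the corners rather than forcing the whole cover at once. Do not drop the cover on the bench, and leave everything else where it is.

Things in the scene. Friction and masses are not known exactly. Their poses are not given: they have to be found in the camera images.
- cover_grip (a point): Middle of the cover's grip rib, 19 mm above the plate's underside; axes as cover. The rib stands on the middle of the outer face, 64 mm long (y), 14 mm thick (x), 28 mm high above the plate. Pinch it across x, coming along -z, tilted as the cover is. Mass about 0.14 kg.
- cover: Black plastic cover that snaps on, plate 104 (x) x 128 (y) x 5 mm; origin at the centre of its underside, z out of the outer face, x towards its hanging loop (reaches to x = 88 mm, opening x 52 to 81 mm, 18 mm wide). Four legs reach 19 mm below the plate at x +-36, y +-46 mm, 14 mm wide, with a rounded bead outwards in y. At the start it hangs on the board, loop up the slope.
- box_seat (a point): Centre of the open top of the aluminium controller box, in the plane of the rim; x up the slope, y along the rim to the left, z out of the opening (25 degrees off vertical, leaning to the robot side). Box 104 (x) x 132 (y) mm, 45 deep. Opening 90 mm in x (legs have 2 mm play each way), legs pass outside four seat posts. When home the cover's underside lies on this rim, centred, either way round.
- box (a joint): How far the box has sunk on its rubber mounts along its -z, m; 0 at rest. It does not yield up to about 1 N, then about 2.4 N per mm; hard stop at 0.014. box_seat moves with it. Pressing all four clips at once would sink it to the stop.
- peg_board: Leaning plywood peg board, 200 x 250 mm, face 27 degrees from level, facing the robot side, fixed; origin on the bench under its centre, x away from the robot side. The cover hangs at its right (-y), a link plate at its left.
- peg_end (a point): Free end of the steel peg (8 mm thick) that the cover hangs on. The peg stands at right angles to the board and its end stands 13 mm out of the cover's outer face: move the cover at least 35 mm along its own z to clear it.
- cradle: Grey cradle of the box, fixed, base plate 170 x 210 x 12 mm; origin on the bench, 120 mm below box_seat.
- link_plate_centre (a point): Steel link plate, 34 mm wide, 113 mm long, 4 mm thick, hanging flat on the board's other peg; its middle. Stays there.
- clip0 (a joint): One of four sprung steel clip noses inside the box's side walls (at x +-36, y +-53 mm, 10 mm below the rim; this one at +x, +y). m; 0 sprung in, 0.002 or so while a leg bead pushes past. Unpressed, the cover rests on the noses 11 mm above the rim. A corner clicks at 10 to 22 N along the box's -z over its leg and holds with 1 mm play. The plate is stiff: pressing a corner lifts the far one, and may free one that was in.
- clip1 (a joint): One of four sprung steel clip noses inside the box's side walls (at x +-36, y +-53 mm, 10 mm below the rim; this one at +x, -y). m; 0 sprung in, 0.002 or so while a leg bead pushes past. Unpressed, the cover rests on the noses 11 mm above the rim. A corner clicks at 10 to 22 N along the box's -z over its leg and holds with 1 mm play. The plate is stiff: pressing a corner lifts the far one, and may free one that was in.
- clip2 (a joint): One of four sprung steel clip noses inside the box's side walls (at x +-36, y +-53 mm, 10 mm below the rim; this one at -x, +y). m; 0 sprung in, 0.002 or so while a leg bead pushes past. Unpressed, the cover rests on the noses 11 mm above the rim. A corner clicks at 10 to 22 N along the box's -z over its leg and holds with 1 mm play. The plate is stiff: pressing a corner lifts the far one, and may free one that was in.
- clip3 (a joint): One of four sprung steel clip noses inside the box's side walls (at x +-36, y +-53 mm, 10 mm below the rim; this one at -x, -y). m; 0 sprung in, 0.002 or so while a leg bead pushes past. Unpressed, the cover rests on the noses 11 mm above the rim. A corner clicks at 10 to 22 N along the box's -z over its leg and holds with 1 mm play. The plate is stiff: pressing a corner lifts the far one, and may free one that was in.
- cover_upper_left (a point): Corner point of the cover, on its underside, at x = +44, y = +56 mm of the cover (the loop is on the +x side). Its outer face, 5 mm above it, can be pressed with closed fingers, best over the leg at x 38, y 48 mm.
- cover_upper_right (a point): Corner point of the cover, on its underside, at x = +44, y = -56 mm of the cover (the loop is on the +x side). Its outer face, 5 mm above it, can be pressed with closed fingers, best over the leg at x 38, y 48 mm.
- cover_lower_left (a point): Corner point of the cover, on its underside, at x = -44, y = +56 mm of the cover (the loop is on the +x side). Its outer face, 5 mm above it, can be pressed with closed fingers, best over the leg at x 38, y 48 mm.
- cover_lower_right (a point): Corner point of the cover, on its underside, at x = -44, y = -56 mm of the cover (the loop is on the +x side). Its outer face, 5 mm above it, can be pressed with closed fingers, best over the leg at x 38, y 48 mm.
- grease_tub_mid (a point): White plastic grease tub with black lid, 100 mm diameter, 75 mm tall; its middle. Stays where it is.
- spray_bottle_mid (a point): White spray bottle, 84 mm diameter, 228 mm tall; its middle. Stays where it is.
- damper_tube_mid (a point): Upright black tube, 32 mm diameter, 120 mm tall; its middle. Stays where it is.
- rear_shock_mid (a point): Black rear shock absorber lying on the bench, about 190 mm long, 48 mm thick; its middle. Stays where it is.
- seal_pick_mid (a point): Blue-handled pick lying on the bench, 160 mm long; its middle. Stays where it is.
- air_cap_mid (a point): Black air cap, 36 mm diameter, 22 mm tall, standing on the front corner of the cradle's base plate; its middle. Stays where it is.
Things that resemble listed ones, but are neither listed nor needed, are in the scene too. Leave any orange or pink look-alike of the cover alone.

How it is judged:
By the outcome, as a careful person would: the job done as asked, in the order asked, and still so for the second after the job is handed in, with the robot touching nothing.
It also fails if it takes over 72 s, if anything falls off the work surface, if the arm or the gripper's body presses on something with over 40 N, if the wrist force passes 120 N, or if a joint passes its speed limit or range.

## Robot

A 6-joint arm with a two-finger parallel gripper is mounted at the origin on the work surface. World frame = base frame: x ahead of the robot, y to its left, z up, the work surface at z = 0. Lengths are in mm, angles in rad, forces in N, time in s.
With the tool pointing down it reaches from about 300 to 875 mm from the base axis. Payload 6.4 kg.
Tool frame: the origin (TCP) lies at the centre of the arm's flange, where the gripper is bolted on; the fingertips stand 173 mm ahead of it and the grasp point (between the pads) lies 155 mm ahead of it; z points along the fingers, y is the line along which they close (so a half turn about z gives the same grasp; the last joint's range is limited). The gripper opens to 85 mm and grips with 20 to 120 N. Pads are 22 mm wide; open, the fingers measure 114 mm over their backs; the gripper's body (76 mm by 85 mm) begins 54 mm behind the grasp point. The pads swing forward as they close: fully open they stand 13 mm farther back than shut.
Start: joints at [0.927, 0.181, 1.607, -0, 1.354, -0.206], TCP at [243.762, 520.791, 404.688] pointing down, gripper open.
Joint ranges: [-2.99, 2.99], [-0.89, 2.07], [0.3, 2.58], [-1.14, 4.28], [0, 2.63], [-3.12, 3.12]. Speed limits (rad/s): [2.57, 2.57, 3.01, 3.14, 3.14, 3.14].

## Interface

Orientations are given as a 3x3 rotation matrix whose columns are the frame's x, y, z axes.
In Python, from cell import state, imaging, r gives the robot as it stands.
- The arm moves only by the tool play_rows, never from a script. Its argument "motion" is a list of rows, each a list of 5 numbers: the shift along the tool's x, y, z in units of 40 mm (1.0 is 40 mm), then the turn about the tool's z in units of 5 degrees (1.0 is 5 degrees), then the gripper command: -1 is fully open, 1 is shut, values between are in proportion. In form: [[tx, ty, tz, spin, hand], ...]. A call has 1 to 20 rows; each row is the pose to reach, as a shift and turn from the pose commanded when the call began, along the tool's axes at that moment; what a row does not reach only later rows make up. A row lasts 1/12 s, in which the tool goes at most 41.7 mm and 7.16 degrees, less where a joint would pass 70% of its speed; a pose out of reach is approached as far as the arm can. A call with a gripper value outside its range is refused whole. The fingers move at their own pace and stop on an object; "newtons" is the grip in N (left out, the last holds). Time passes only in rows, so rows that repeat a pose let the fingers close. It gives the time, the measured TCP pose, the force, the opening and the grip force at its end, in the units of the state.
- state(): the state, without advancing time (a new reading comes with each control period).
- imaging.get_image(name): name is "side" or "top" or "wrist"; returns a dict with "color" (384x512x3 uint8, red, green, blue), "mtx" (3x3 intrinsics, pixels), "rvec" (rotation vector, rad) and "tvec" (3), from world to camera coordinates, as OpenCV has them. Camera axes: x right, y down, z forward; pixel columns grow to the right and rows downward; lengths in mm; the calibration is good to about 2 mm. A picture is of the moment at which its call begins. There is no depth.
- r.finish_job(): hands the job in; it is judged then, once.
The state is a dict: "time_s": time; "joint_pos": joint angles; "joint_vel": joint speeds; "joint_efforts": joint torques, N m; "ee_pos": TCP position; "eef_rot": TCP orientation; "force": force on the tool from outside, world axes, zero at the start; "wrist_torque": the same for the moment, N m; "finger_gap": finger opening in mm; "finger_force": force on a finger pad.
Only numpy, scipy, OpenCV 4.12 (cv2) and the standard library are available. Lean on these libraries where they do the work, as an engineer would, in place of code of your own. Each camera call takes 0.05 s, during which the arm holds its last target. There are 200 camera calls.

## Working session

There is one attempt and no reset: what is moved stays moved. The work goes in short steps, Python scripts to look and compute and a tool call to move; the robot and the scene stay as the last step left them, time stands still between calls to the robot, and variables do not carry over. Pictures are saved under pics/ and viewed, at most 10 in all, crops included, and the job is handed in when it is done.

Besides the shell and the picture viewer there is one more tool, called in YAML: its name, and indented under it one key for each argument. play_rows: Moves the arm, as the interface text tells. Its arguments: {"type":"object","properties":{"motion":{"type":"array","items":{"type":"array","items":{"type":"number"}}},"newtons":{"type":"number"}},"required":["motion"]}

```bash
ls; mkdir -p pics; python3 - <<'E'
from cell import state, imaging
import cv2,pickle
s=state();print(s)
d={}
for n in("side","top","wrist"):
    d[n]=imaging.get_image(n);im=d[n]["color"][:,:,::-1]
    print(n,d[n]["mtx"].tolist(),d[n]["rvec"],d[n]["tvec"])
    cv2.imwrite(f"pics/{n}0.png",cv2.resize(im,(800,600),interpolation=cv2.INTER_CUBIC))
pickle.dump(d,open("d0.pkl","wb"))
E
```

```text
pics
{'time_s': 0.0, 'joint_pos': array([ 9.26682868e-01,  1.81537533e-01,  1.60802580e+00, -2.06241295e-05,
        1.35382673e+00, -2.06300687e-01]), 'joint_vel': array([ 8.10653390e-04,  1.29745703e-04, -3.05971926e-03,  9.28556622e-04,
        6.73223538e-05, -1.79294341e-04]), 'joint_efforts': array([-1.61327494e-03, -4.44878304e+01, -3.51324928e+01, -6.11023552e-04,
        9.18926817e-03, -3.69052501e-06]), 'ee_pos': array([243.60129007, 520.55602046, 403.77726778]), 'eef_rot': array([[-9.05682830e-01,  4.23954575e-01, -1.06321868e-03],
       [ 4.23955764e-01,  9.05681737e-01, -1.44935813e-03],
       [ 3.48475728e-04, -1.76341646e-03, -9.99998384e-01]]), 'force': array([0.06482191, 1.15827909, 0.33537103]), 'wrist_torque': array([-0.00268847,  0.01501492, -0.03135648]), 'finger_force': 0.0, 'finger_gap': 85.66347972032882}
side [[495.3672174961673, 0.0, 257.8383030454422], [0.0, 495.3672174961673, 197.9192339652209], [0.0, 0.0, 1.0]] [ 2.13801112 -0.30720026  0.18775475] [-460.04504136  155.41455806 1570.87464082]
top [[414.8389577956983, 0.0, 257.98481496553376], [0.0, 414.8389577956983, 192.8507628407405], [0.0, 0.0, 1.0]] [ 2.17594147 -2.18969016  0.05943032] [ -46.2224807   476.26560599 1443.52914311]
wrist [[326.49636153618013, 0.0, 259.10405442082885], [0.0, 326.49636153618013, 195.8988721330513], [0.0, 0.0, 1.0]] [-2.43933309 -1.55116218 -0.22191962] [-573.52593655  -35.75706608  379.93365317]
```

View pics/side0.png

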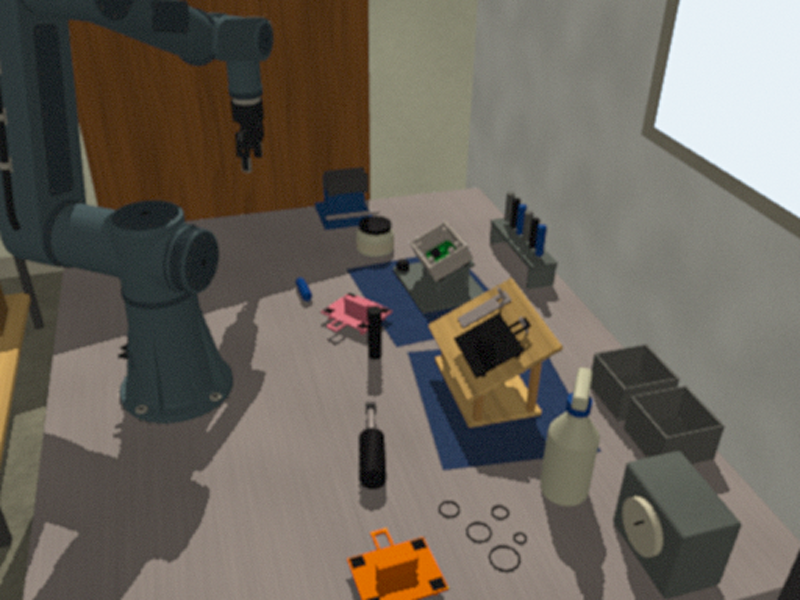

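View pics/top0.png

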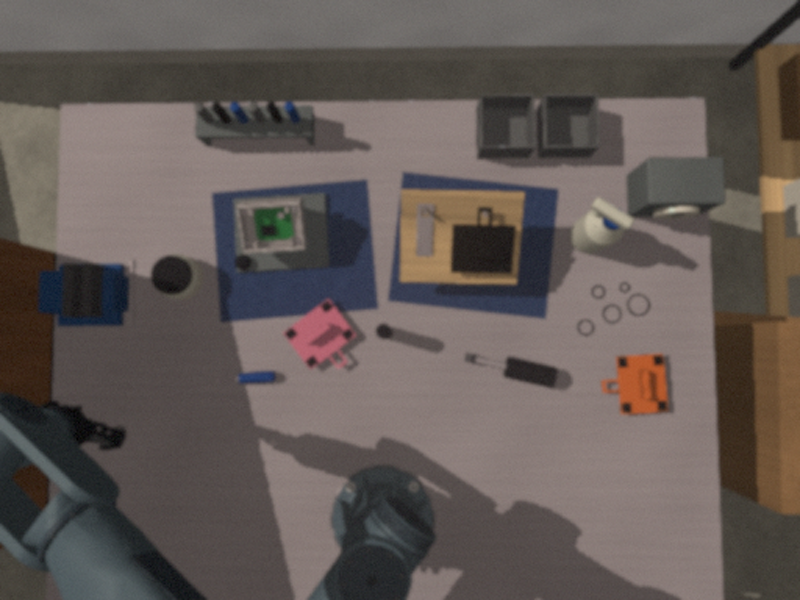

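```bash
python3 - <<'E'
import cv2,pickle,numpy as np
d=pickle.load(open("d0.pkl","rb"))
im=d["top"]["color"][:,:,::-1]
a=im[115:190,140:240];b=im[115:190,245:345]
im2=d["side"]["color"][:,:,::-1]
c=im2[135:210,245:345];e=im2[175:250,270:370]
f=lambda x:cv2.resize(x,(400,300),interpolation=cv2.INTER_LANCZOS4)
cv2.imwrite("pics/crop0.png",np.vstack([np.hstack([f(a),f(b)]),np.hstack([f(c),f(e)])]))
E
```

```text
(no output)
```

View pics/crop0.png

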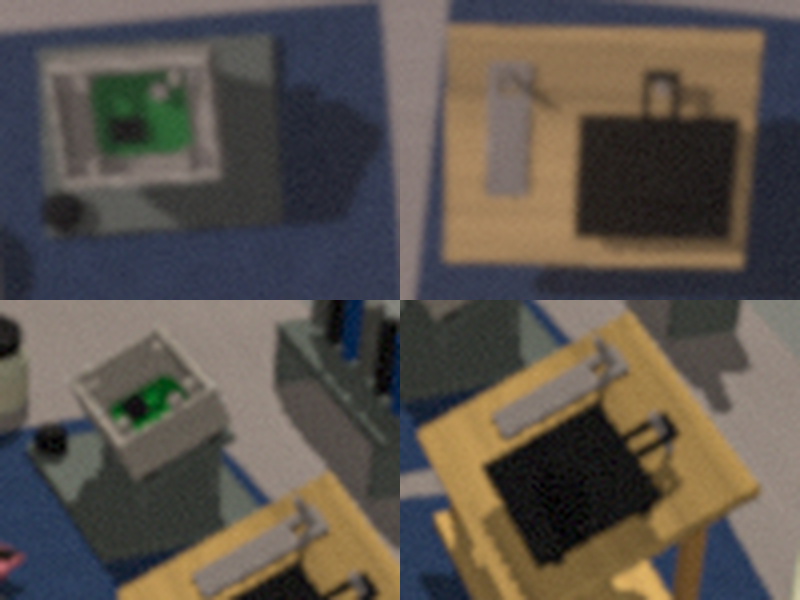

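```bash
cat > h.py <<'E'
import numpy as np,cv2,pickle
from scipy.optimize import least_squares
from scipy.spatial.transform import Rotation as R
def proj(c,P): return cv2.projectPoints(np.asarray(P,float).reshape(-1,3),c["rvec"],c["tvec"],c["mtx"],None)[0].reshape(-1,2)
def fit(obs,p0,tilt,wt=2.0):
    """obs: list of (cam, model Nx3, px Nx2). pose: pos, yaw, tilt, roll. frame z leans to -x"""
    def rot(p): return R.from_euler("ZYX",[p[3],-p[4],p[5]],degrees=True).as_matrix()
    def res(p):
        r=[(proj(c,M@rot(p).T+p[:3])-u).ravel() for c,M,u in obs]
        return np.concatenate(r+[[wt*(p[4]-tilt),wt*p[5]]])
    s=least_squares(res,p0,x_scale=[10,10,10,1,1,1]);return s.x,rot(s.x),res(s.x)
E
python3 - <<'E'
from h import *
d=pickle.load(open("d0.pkl","rb"))
px=lambda l,o:(np.array(l,float)+.5)/4-.5+np.array(o)
np.set_printoptions(precision=2,suppress=True)
C=np.array([[52,64,5],[52,-64,5],[-52,-64,5],[-52,64,5],[88,0,2.5]])
x,Rm,r=fit([(d["top"],C,px([[182,117],[340,121],[331,238],[177,236],[262,72]],(245,115))),
 (d["side"],C,px([[200,107],[260,195],[143,267],[85,165],[272,127]],(270,175)))],[550,-180,150,0,27,0],27)
print(x,Rm,r.reshape(-1,2));print("grip",x[:3]+Rm@[0,0,19])
B=np.array([[52,66,0],[52,-66,0],[-52,-66,0],[-52,66,0]])
x,Rm,r=fit([(d["top"],B,px([[43,57],[213,47],[220,178],[57,187]],(140,115))),
 (d["side"],B,px([[155,32],[222,92],[132,148],[72,85]],(245,135)))],[600,230,120,0,25,0],25)
print(x,Rm,r.reshape(-1,2))
E
```

```text
[ 580.09 -216.03  138.07   -1.44   27.02   -0.13] [[ 0.89  0.03 -0.45]
 [-0.02  1.    0.01]
 [ 0.45 -0.    0.89]] [[-0.22 -1.43]
 [ 0.68 -1.72]
 [ 0.36 -0.25]
 [-0.32 -0.48]
 [ 0.6  -1.12]
 [-0.98 -1.37]
 [ 0.35  0.73]
 [-2.16  0.76]
 [-1.79  1.01]
 [-0.18 -0.23]
 [ 0.04 -0.26]]
grip [ 571.46 -215.77  155.  ]
[635.25 229.8  113.03   3.86  24.92   0.06] [[ 0.9  -0.07 -0.42]
 [ 0.06  1.   -0.03]
 [ 0.42  0.    0.91]] [[ 0.4   0.68]
 [-1.88  0.16]
 [ 0.37 -2.01]
 [ 1.98 -1.33]
 [ 1.56 -0.73]
 [-0.8  -0.02]
 [-2.71  0.69]
 [-0.82 -0.1 ]
 [-0.17  0.13]]
```

```bash
cat >> h.py <<'E'
def shift(s,tcp,yaw=None):
    """units for play_rows to bring TCP to tcp (mm), tool y to heading yaw (deg, mod 180)"""
    t=s["eef_rot"].T@(np.asarray(tcp)-s["ee_pos"])/40
    if yaw is None: return t
    c=np.degrees(np.arctan2(s["eef_rot"][1,1],s["eef_rot"][0,1]))
    return np.r_[t,-(((yaw-c)+90)%180-90)/5]
E
python3 - <<'E'
from h import *
from cell import state
d=pickle.load(open("d0.pkl","rb"));s=state()
w=d["wrist"];Rc=cv2.Rodrigues(w["rvec"])[0]
print("cam in tool",s["eef_rot"].T@(-Rc.T@w["tvec"]-s["ee_pos"]),"axes",(Rc@s["eef_rot"]).round(2).tolist())
print(shift(s,[520,-216,405],88.6))
print(shift(s,[572,-216,405],88.6))
E
```

```text
cam in tool [72.77713111 -0.66408752 30.28754657] axes [[-0.0, 1.0, 0.0], [-0.96, -0.0, -0.28], [-0.28, -0.0, 0.96]]
[-1.40648885e+01 -1.37492022e+01 -1.09156536e-02 -4.73716245e+00]
[-1.52422642e+01 -1.31980350e+01 -1.20051280e-02 -4.73716245e+00]
```

play_rows:
  motion:
    - [-15.24,-13.2,0,-4.74,-1]
    - [-15.24,-13.2,0,-4.74,-1]
    - [-15.24,-13.2,0,-4.74,-1]
    - [-15.24,-13.2,0,-4.74,-1]
    - [-15.24,-13.2,0,-4.74,-1]
    - [-15.24,-13.2,0,-4.74,-1]
    - [-15.24,-13.2,0,-4.74,-1]
    - [-15.24,-13.2,0,-4.74,-1]
    - [-15.24,-13.2,0,-4.74,-1]
    - [-15.24,-13.2,0,-4.74,-1]
    - [-15.24,-13.2,0,-4.74,-1]
    - [-15.24,-13.2,0,-4.74,-1]
    - [-15.24,-13.2,0,-4.74,-1]
    - [-15.24,-13.2,0,-4.74,-1]
    - [-15.24,-13.2,0,-4.74,-1]
    - [-15.24,-13.2,0,-4.74,-1]
    - [-15.24,-13.2,0,-4.74,-1]
    - [-15.24,-13.2,0,-4.74,-1]
    - [-15.24,-13.2,0,-4.74,-1]
    - [-15.24,-13.2,0,-4.74,-1]

```text
time_s: 1.82
ee_pos: [572.7, -219.9, 404.1]
eef_rot: [[-1.0, 0.027, 0.0], [0.027, 1.0, -0.001], [-0.0, -0.001, -1.0]]
force: [-0.4, 0.3, 0.0]
finger_gap: 85.4
finger_force: 0.0
```

```bash
python3 - <<'E'
from h import *
from cell import state,imaging
d=imaging.get_image("wrist");pickle.dump(d,open("d1.pkl","wb"));print(state()["ee_pos"])
im=d["color"][:,:,::-1]
im=cv2.convertScaleAbs(im,alpha=1.7,beta=10)
cv2.imwrite("pics/w1.png",cv2.resize(im,(800,600),interpolation=cv2.INTER_CUBIC))
E
```

```text
[ 573.27091091 -222.33944691  404.02717285]
```

View pics/w1.png

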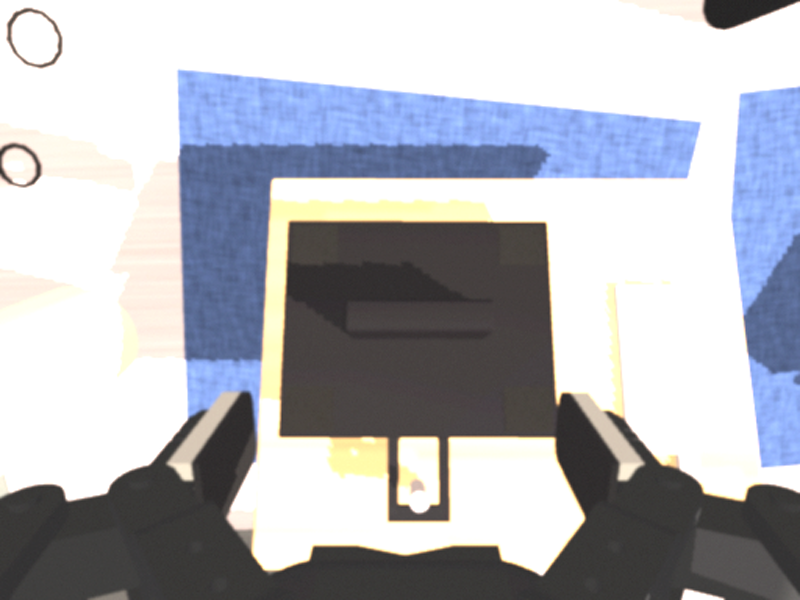

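```bash
python3 - <<'E'
from h import *
np.set_printoptions(precision=2,suppress=True)
d=pickle.load(open("d1.pkl","rb"));d0=pickle.load(open("d0.pkl","rb"))
C=np.array([[-52,-64,5],[-52,64,5],[52,64,5],[52,-64,5],[88,0,5],[-7,-32,33],[-7,32,33],[7,32,33],[7,-32,33]])
u=(np.array([[289,222],[546,223],[554,436],[281,436],[418.5,520],[347,302],[492,301],[493,332],[348,332]])+.5)/1.5625-.5
px=lambda l,o:(np.array(l,float)+.5)/4-.5+np.array(o)
x,Rm,r=fit([(d,C,u)],[575,-216,138,-1.4,27,0],27)
print(x,r.reshape(-1,2));print(Rm,"grip",x[:3]+Rm@[0,0,19])
for n,l,o in(("top",[[182,117],[340,121],[331,238],[177,236],[262,72]],(245,115)),("side",[[200,107],[260,195],[143,267],[85,165],[272,127]],(270,175))):
    M=C[[2,3,0,1,4]];print(n,proj(d0[n],M@Rm.T+x[:3])-px(l,o))
E
```

```text
[ 581.24 -214.42  134.95   -1.62   26.82   -0.22] [[ 0.87  0.72]
 [-0.81  0.53]
 [ 0.86  0.32]
 [-0.06  0.05]
 [-0.03 -1.29]
 [-0.77 -0.99]
 [ 0.96 -0.13]
 [ 0.94  0.56]
 [-1.89  0.35]
 [-0.35 -0.44]]
[[ 0.89  0.03 -0.45]
 [-0.03  1.    0.02]
 [ 0.45 -0.    0.89]] grip [ 572.67 -214.11  151.91]
top [[-0.76 -1.7 ]
 [ 0.05 -1.84]
 [-0.33 -0.41]
 [-0.92 -0.78]
 [ 0.11 -1.09]]
side [[-0.8  -0.78]
 [ 0.34  1.28]
 [-2.18  1.12]
 [-1.62  1.43]
 [-0.37 -0.17]]
```

```bash
python3 - <<'E'
from h import *
from cell import state
s=state();print(s["ee_pos"],shift(s,[571.5,-214.5,345],88.4),shift(s,[571.5,-214.5,311],88.4))
E
```

```text
[ 573.27091091 -222.33944691  404.02717285] [ 0.05114465  0.19849848  1.47512125 -0.00771062] [ 0.0518856   0.20072132  2.32511802 -0.00771062]
```

play_rows:
  motion:
    - [0,0.03,0.5,0,-1]
    - [0,0.03,1.0,0,-1]
    - [0,0.03,1.5,0,-1]
    - [0,0.03,1.5,0,-1]
    - [0,0.03,1.5,0,-1]
    - [0,0.03,1.5,0,-1]
  newtons: 80

```text
time_s: 2.37
ee_pos: [572.3, -214.6, 345.7]
eef_rot: [[-1.0, 0.024, 0.001], [0.024, 1.0, -0.001], [-0.001, -0.0, -1.0]]
force: [0.2, -0.1, 0.9]
finger_gap: 85.3
finger_force: 0.0
```

```bash
python3 - <<'E'
from h import *
from cell import state
s=state();print(s["ee_pos"],s["joint_vel"].round(3),s["force"],shift(s,[571.5,-214.5,311],88.4))
E
```

```text
[ 572.32923406 -214.59327825  345.74880643] [ 0.    -0.016 -0.017 -0.    -0.003 -0.   ] [ 0.16910181 -0.13528101  0.87617616] [0.02154999 0.00225635 0.86870043 0.04589197]
```

Well settled. Descend and close.

play_rows:
  motion:
    - [0.02,0,0.3,0,-1]
    - [0.02,0,0.6,0,-1]
    - [0.02,0,0.85,0,-1]
    - [0.02,0,0.85,0,-1]
    - [0.02,0,0.85,0,-1]
    - [0.02,0,0.85,0,1]
    - [0.02,0,0.85,0,1]
    - [0.02,0,0.85,0,1]
    - [0.02,0,0.85,0,1]
    - [0.02,0,0.85,0,1]
    - [0.02,0,0.85,0,1]
    - [0.02,0,0.85,0,1]
  newtons: 80

```text
time_s: 3.37
ee_pos: [571.5, -214.7, 313.0]
eef_rot: [[-1.0, 0.024, 0.001], [0.024, 1.0, -0.001], [-0.001, -0.001, -1.0]]
force: [-4.2, 2.3, 9.4]
finger_gap: 62.2
finger_force: 100.7
```

play_rows:
  motion:
    - [0.06,0,-0.12,0,1]
    - [0.13,0,-0.25,0,1]
    - [0.19,0,-0.38,0,1]
    - [0.26,0,-0.5,0,1]
    - [0.32,0,-0.63,0,1]
    - [0.38,0,-0.75,0,1]
    - [0.45,0,-0.88,0,1]
    - [0.51,0,-1.0,0,1]
    - [0.57,0,-1.12,0,1]
    - [0.6,0,-1.6,0,1]
    - [0.6,0,-2.1,0,1]
    - [0.6,0,-2.6,0,1]
    - [0.6,0,-2.6,0,1]

```text
time_s: 4.45
ee_pos: [548.0, -214.6, 419.7]
eef_rot: [[-1.0, 0.024, 0.006], [0.024, 1.0, -0.004], [-0.006, -0.004, -1.0]]
force: [0.3, -0.5, -0.5]
finger_gap: 62.3
finger_force: 100.1
```

```bash
python3 - <<'E'
from h import *
from cell import state,imaging
s=state();print(s["ee_pos"],s["force"],s["finger_gap"])
d={n:imaging.get_image(n) for n in("wrist","side")};pickle.dump((s,d),open("d2.pkl","wb"))
im=cv2.convertScaleAbs(d["wrist"]["color"][:,:,::-1],alpha=1.7,beta=20)
im=cv2.resize(im,(800,600),interpolation=cv2.INTER_CUBIC)
sd=cv2.resize(d["side"]["color"][110:260,230:380,::-1],(300,300),interpolation=cv2.INTER_CUBIC)
im[300:,:300]=sd
cv2.imwrite("pics/w2.png",im)
E
```

```text
[ 548.00780846 -214.58153579  419.70471877] [ 0.27909741 -0.48009401 -0.53085397] 62.28046145489517
```

View pics/w2.png

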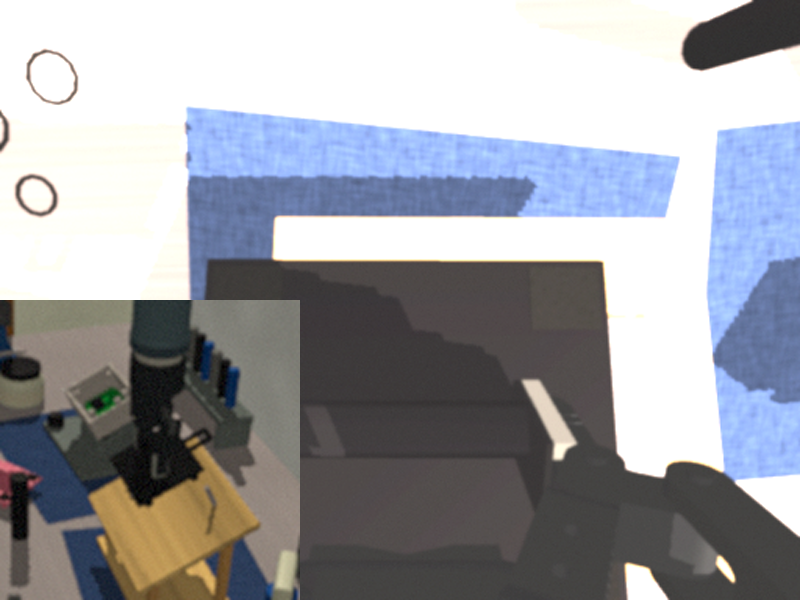

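```bash
python3 - <<'E'
from h import *
np.set_printoptions(precision=2,suppress=True)
s,D=pickle.load(open("d2.pkl","rb"));d=D["wrist"]
sc=lambda a:(np.array(a,float)+.5)/1.5625-.5
rot=lambda p:R.from_euler("ZYX",[p[3],-p[4],p[5]],degrees=True).as_matrix()
def res(p):
    P=lambda M:proj(d,np.array(M,float)@rot(p).T+p[:3])
    a=P([[-52,-64,5],[-52,64,5]])-sc([[208,261],[603,263]])
    b=P([[-7,20,33],[7,20,33]])[:,1]-sc([403,458])
    e=P([[-52,64,5],[52,64,5]]);v=sc([626,597]);t=(v[1]-e[0,1])/(e[1,1]-e[0,1])
    c=e[0,0]+t*(e[1,0]-e[0,0])-v[0]
    return np.r_[a.ravel(),b,c,0.3*(p[4]-27),2*p[5],2*(p[3]+1.4)]
o=least_squares(res,[556,-214,245,-1.5,27,0],x_scale=[10,10,10,1,1,1])
p=o.x;print(p,o.fun);g=p[:3]+rot(p)@[0,0,19];print("grip",g,"tool:",s["eef_rot"].T@(g-s["ee_pos"]))
print("org in tool",s["eef_rot"].T@(p[:3]-s["ee_pos"]))
E
```

```text
[ 557.6  -215.93  245.91   -1.58   27.8    -0.06] [ 0.34 -0.12 -0.48 -0.37 -0.52  0.88  0.12  0.24 -0.12 -0.35]
grip [ 548.74 -215.67  262.72] tool: [  0.25  -0.45 156.99]
org in tool [ -8.5   -0.43 173.86]
```

```bash
python3 - <<'E'
from h import *
from cell import state
s=state();print(s["ee_pos"],shift(s,[722,230,480],93.9))
E
```

```text
[ 547.24679708 -214.08593684  415.4071798 ] [-4.10183216 11.20290026 -1.61926519 -1.05680896]
```

play_rows:
  motion:
    - [-0.1,0.3,-0.5,0,1]
    - [-0.4,1.0,-1.0,-0.2,1]
    - [-0.7,1.9,-1.6,-0.4,1]
    - [-1.0,2.8,-1.6,-0.6,1]
    - [-1.3,3.7,-1.6,-0.8,1]
    - [-1.7,4.6,-1.6,-1.0,1]
    - [-2.0,5.5,-1.6,-1.05,1]
    - [-2.3,6.4,-1.6,-1.05,1]
    - [-2.7,7.3,-1.6,-1.05,1]
    - [-3.0,8.2,-1.6,-1.05,1]
    - [-3.3,9.1,-1.6,-1.05,1]
    - [-3.7,10.0,-1.6,-1.05,1]
    - [-3.9,10.6,-1.6,-1.05,1]
    - [-4.0,11.0,-1.6,-1.05,1]
    - [-4.1,11.2,-1.6,-1.05,1]
    - [-4.1,11.2,-1.6,-1.05,1]
    - [-4.1,11.2,-1.6,-1.05,1]
    - [-4.1,11.2,-1.6,-1.05,1]

```text
time_s: 6.05
ee_pos: [722.1, 228.5, 478.0]
eef_rot: [[-0.998, -0.066, -0.001], [-0.066, 0.998, -0.001], [0.001, -0.001, -1.0]]
force: [0.2, 0.0, -1.0]
finger_gap: 62.7
finger_force: 100.2
```

```bash
python3 - <<'E'
from h import *
from cell import state,imaging
s=state();print(s["ee_pos"],s["eef_rot"].round(4),s["finger_gap"])
d=imaging.get_image("wrist");pickle.dump((s,d),open("d3.pkl","wb"))
cv2.imwrite("pics/w3.png",cv2.resize(cv2.convertScaleAbs(d["color"][:,:,::-1],alpha=1.1),(800,600),interpolation=cv2.INTER_CUBIC))
E
```

```text
[722.06284214 228.4821838  478.00930591] [[-9.978e-01 -6.610e-02 -1.200e-03]
 [-6.610e-02  9.978e-01 -7.000e-04]
 [ 1.200e-03 -6.000e-04 -1.000e+00]] 62.690222777407016
```

View pics/w3.png

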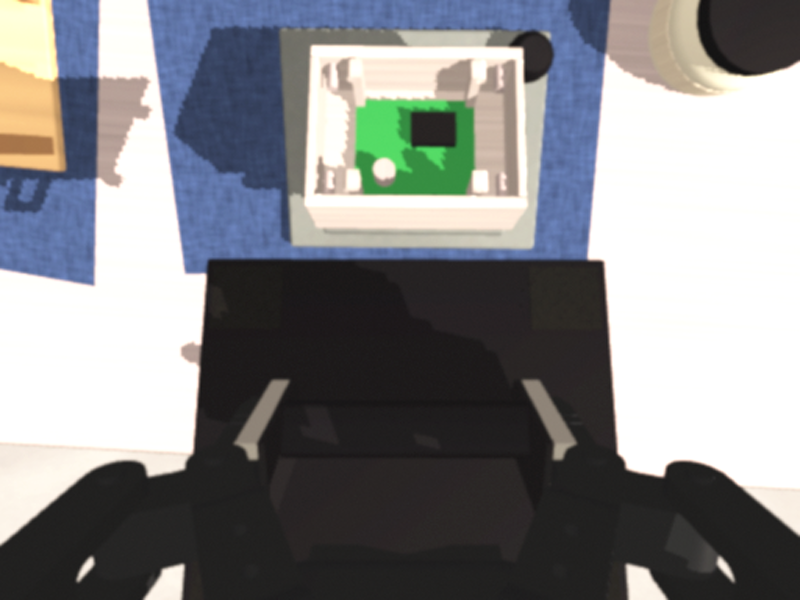

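```bash
python3 - <<'E'
from h import *
np.set_printoptions(precision=2,suppress=True)
s,d=pickle.load(open("d3.pkl","rb"));d0=pickle.load(open("d0.pkl","rb"))
sc=lambda a:(np.array(a,float)+.5)/1.5625-.5
B=np.array([[-52,-66,0],[-52,66,0],[52,66,0],[52,-66,0]]);u=sc([[311,46],[523,47],[527,206.5],[305,207]])
px=lambda l,o:(np.array(l,float)+.5)/4-.5+np.array(o)
x,Rm,r=fit([(d,B,u)],[635,230,120,3.9,25,0],25);print(x,r)
M=B[[2,3,0,1]]
for n,l,o in(("top",[[43,57],[213,47],[220,178],[57,187]],(140,115)),("side",[[155,32],[222,92],[132,148],[72,85]],(245,135))):
    print(n,proj(d0[n],M@Rm.T+x[:3])-px(l,o))
# z fixed to 120
rot=lambda p:R.from_euler("ZYX",[p[2],-25,0],degrees=True).as_matrix()
o=least_squares(lambda p:(proj(d,B@rot(p).T+np.r_[p[:2],120])-u).ravel(),[635,230,3.9]);print(o.x,o.fun)
# cover again
def res(p):
    rt=R.from_euler("ZYX",[p[3],-p[4],p[5]],degrees=True).as_matrix()
    P=lambda M:proj(d,np.array(M,float)@rt.T+p[:3])
    a=P([[-52,-64,5],[-52,64,5]])-sc([[208,261],[603,261]])
    b=P([[-7,20,33],[7,20,33]])[:,1]-sc([403,456])
    c=[]
    for sg,v in((64,(626,597)),(-64,(185,597))):
        e=P([[-52,sg,5],[52,sg,5]]);v=sc(v);t=(v[1]-e[0,1])/(e[1,1]-e[0,1]);c.append(e[0,0]+t*(e[1,0]-e[0,0])-v[0])
    return np.r_[a.ravel(),b,c,0.3*(p[4]-27),2*p[5]]
o=least_squares(res,[730,229,305,3.7,27,0],x_scale=[10,10,10,1,1,1]);p=o.x
print(p,o.fun);print("org in tool",s["eef_rot"].T@(p[:3]-s["ee_pos"]))
E
```

```text
[630.22 228.91 118.99   3.53  24.94   0.06] [-0.18  0.13 -0.37 -0.01  0.44  0.38  0.09 -0.5  -0.12  0.13]
top [[ 0.24  1.69]
 [-1.84  1.38]
 [ 0.27 -0.67]
 [ 1.69 -0.2 ]]
side [[ 0.58 -1.86]
 [-1.98 -1.13]
 [-4.02 -0.44]
 [-1.9  -1.25]]
[630.28 228.91   3.55] [-0.39 -0.01 -0.2  -0.1   0.69  0.53 -0.13 -0.36]
[730.27 228.88 303.26   3.81  26.7   -0.05] [ 0.55 -0.27 -0.61 -0.34 -0.98  1.44  0.11 -0.05 -0.09 -0.09]
org in tool [ -8.43  -0.03 174.74]
```

```bash
cat >> h.py <<'E'
SEAT=np.array([630.3,228.9,119.5]);RB=R.from_euler("ZYX",[3.53,-25,0],degrees=True).as_matrix()
E
python3 - <<'E'
from h import *
from cell import state
np.set_printoptions(precision=3,suppress=True)
s=state();o=s["eef_rot"]@[-8.5,0,174.8]
for h in (90,40,15,11): 
    t=SEAT+RB@[0,0,h]-o;print(h,t,shift(s,t))
print("box axes in tool\n",s["eef_rot"].T@RB, s["ee_pos"])
E
```

```text
90 [583.958 226.083 375.873] [3.447 0.173 2.567]
40 [605.049 227.384 330.558] [2.918 0.172 3.7  ]
15 [615.595 228.034 307.9  ] [2.654 0.171 4.266]
11 [617.282 228.139 304.275] [2.611 0.171 4.356]
box axes in tool
 [[-0.906 -0.004  0.423]
 [-0.004  1.     0.001]
 [-0.423 -0.    -0.906]] [722.066 228.285 478.471]
```

play_rows:
  motion:
    - [0.4,0.02,0.2,0.05,1]
    - [1.2,0.06,0.6,0.05,1]
    - [2.0,0.1,1.2,0.05,1]
    - [2.8,0.15,1.9,0.05,1]
    - [3.4,0.15,2.5,0.05,1]
    - [3.3,0.15,2.8,0.05,1]
    - [3.1,0.15,3.2,0.05,1]
    - [3.0,0.15,3.5,0.05,1]
    - [2.92,0.15,3.7,0.05,1]
    - [2.92,0.15,3.7,0.05,1]
    - [2.92,0.15,3.7,0.05,1]
    - [2.92,0.15,3.7,0.05,1]
    - [2.92,0.15,3.7,0.05,1]

```text
time_s: 7.18
ee_pos: [605.5, 228.0, 331.9]
eef_rot: [[-0.998, -0.063, 0.002], [-0.063, 0.998, 0.0], [-0.002, 0.0, -1.0]]
force: [0.2, 0.1, -1.0]
finger_gap: 62.2
finger_force: 100.2
```

```bash
python3 - <<'E'
from h import *
from cell import state,imaging
np.set_printoptions(precision=3,suppress=True)
s=state();o=s["eef_rot"]@[-8.5,0,174.8]
for h in (40,15,11): 
    t=SEAT+RB@[0,0,h]-o;print(h,t,shift(s,t))
print(s["ee_pos"],s["force"],s["joint_vel"])
d={n:imaging.get_image(n) for n in("side","top")}
f=lambda x:cv2.resize(x,(400,300),interpolation=cv2.INTER_CUBIC)
cv2.imwrite("pics/p4.png",np.hstack([f(d["side"]["color"][110:200,220:340,::-1]),f(d["top"]["color"][100:190,120:240,::-1])]))
E
```

```text
40 [604.641 227.267 330.537] [ 0.022 -0.017  0.033]
15 [615.186 227.918 307.879] [-0.241 -0.017  0.6  ]
11 [616.873 228.022 304.254] [-0.283 -0.017  0.69 ]
[605.495 227.983 331.853] [ 0.216  0.102 -0.961] [ 0.004 -0.003  0.005 -0.003 -0.002  0.001]
```

View pics/p4.png

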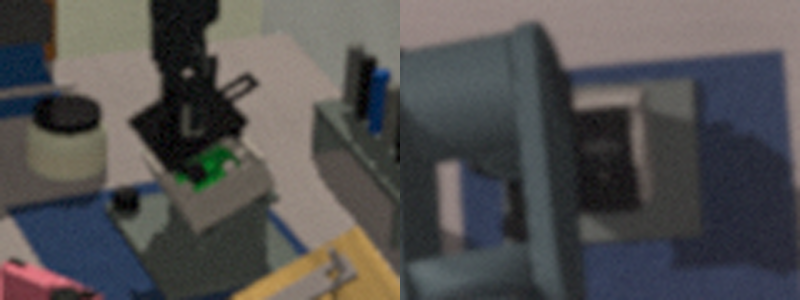

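play_rows:
  motion:
    - [0.02,-0.015,0.03,0,1]
    - [-0.03,-0.015,0.14,0,1]
    - [-0.08,-0.015,0.26,0,1]
    - [-0.12,-0.015,0.34,0,1]
    - [-0.16,-0.015,0.42,0,1]
    - [-0.2,-0.015,0.5,0,1]
    - [-0.23,-0.015,0.57,0,1]
    - [-0.24,-0.015,0.59,0,1]
    - [-0.24,-0.015,0.59,0,1]
    - [-0.24,-0.015,0.59,0,1]

```text
time_s: 8.12
ee_pos: [614.7, 228.0, 307.1]
eef_rot: [[-0.998, -0.063, -0.0], [-0.063, 0.998, -0.0], [0.0, -0.0, -1.0]]
force: [-0.4, 0.2, -0.7]
finger_gap: 62.7
finger_force: 100.2
```

play_rows:
  motion:
    - [-0.01,0,0.02,0,1]
    - [-0.02,0,0.045,0,1]
    - [-0.03,0,0.07,0,1]
    - [-0.04,0,0.09,0,1]
    - [-0.04,0,0.09,0,1]
    - [-0.04,0,0.09,0,1]

```text
time_s: 8.62
ee_pos: [616.3, 228.1, 303.4]
eef_rot: [[-0.998, -0.063, -0.0], [-0.063, 0.998, -0.0], [0.0, 0.0, -1.0]]
force: [-0.3, -0.1, -0.5]
finger_gap: 62.4
finger_force: 100.2
```

play_rows:
  motion:
    - [-0.01,0,0.02,0,1]
    - [-0.02,0,0.045,0,1]
    - [-0.03,0,0.07,0,1]
    - [-0.035,0,0.08,0,1]
    - [-0.035,0,0.08,0,1]
    - [-0.035,0,0.08,0,1]

```text
time_s: 9.12
ee_pos: [617.7, 228.2, 301.0]
eef_rot: [[-0.998, -0.063, 0.0], [-0.063, 0.998, -0.0], [-0.0, -0.0, -1.0]]
force: [-2.8, -1.5, 5.6]
finger_gap: 62.9
finger_force: 101.0
```

play_rows:
  motion:
    - [0.01,0,-0.03,0,0.2]
    - [0.01,0,-0.03,0,-0.5]
    - [0.01,0,-0.03,0,-1]
    - [0.01,0,-0.03,0,-1]
    - [0.01,0,-0.03,0,-1]
    - [0.01,0,-0.03,0,-1]
    - [0.01,0,-0.5,0,-1]
    - [0.05,0,-1.0,0,-1]
    - [0.5,0,-1.7,0,-1]
    - [1.0,0,-2.2,0,-1]
    - [1.2,0,-2.5,0,1]
    - [1.2,0,-2.5,0,1]
    - [1.2,0,-2.5,0,1]
    - [1.2,0,-2.5,0,1]

```text
time_s: 10.28
ee_pos: [570.0, 225.0, 399.2]
eef_rot: [[-0.998, -0.063, -0.001], [-0.063, 0.998, -0.0], [0.001, -0.0, -1.0]]
force: [-0.1, -0.2, -0.1]
finger_gap: 39.0
finger_force: 0.0
```

```bash
python3 - <<'E'
from h import *
from cell import state,imaging
s=state();print(s["ee_pos"],s["finger_gap"],s["force"])
d=imaging.get_image("wrist");pickle.dump((s,d),open("d5.pkl","wb"))
cv2.imwrite("pics/w5.png",cv2.resize(cv2.convertScaleAbs(d["color"][:,:,::-1],alpha=1.5,beta=15),(800,600),interpolation=cv2.INTER_CUBIC))
E
```

```text
[570.00355613 225.03323381 399.17130722] 39.0489950241771 [-0.1317996  -0.24588295 -0.14122671]
```

View pics/w5.png

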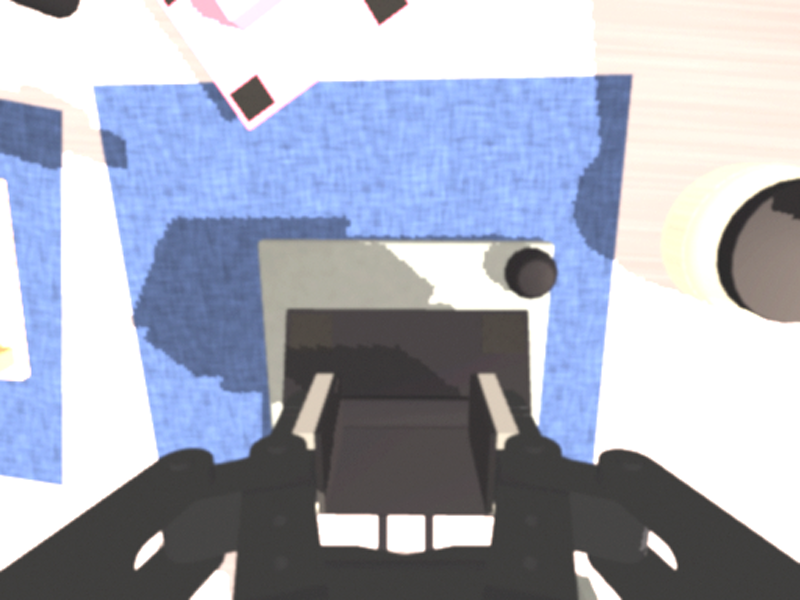

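```bash
cat >> h.py <<'E'
np.set_printoptions(precision=3,suppress=True)
CE=np.array([-9,0,173.])
def press(cx,cy,hs,z0=16):
    from cell import state
    s=state();Rt=s["eef_rot"]
    e=SEAT+0
    for h in hs:
        t=e+RB@[cx,cy,z0+h]-Rt@CE;print("h",h,t,shift(s,t))
    c=RB.T@(s["ee_pos"]+Rt@CE-e);print("contact pt in box frame now",c,"F box",RB.T@s["force"],"tcp",s["ee_pos"],s["time_s"],s["finger_gap"])
    print("1mm along -z box:",-Rt.T@RB[:,2]/40)
E
python3 -c "
from h import *
press(38,48,[25,6,0]);press(38,-48,[25,6])"
```

```text
h 25 [635.773 277.374 345.735] [-1.725  1.204  1.32 ]
h 6 [643.787 277.868 328.515] [-1.927  1.204  1.75 ]
h 0 [646.318 278.024 323.077] [-1.991  1.204  1.886]
contact pt in box frame now [ -2.018  -0.233 118.083] F box [-0.375 -0.235 -0.558] tcp [570.028 224.993 398.684] 10.3333 30.9040923490561
1mm along -z box: [-0.011 -0.     0.023]
h 25 [641.684 181.556 345.735] [-1.722 -1.196  1.321]
h 6 [649.698 182.05  328.515] [-1.924 -1.196  1.751]
contact pt in box frame now [ -2.018  -0.233 118.083] F box [-0.375 -0.235 -0.558] tcp [570.028 224.993 398.684] 10.3333 30.9040923490561
1mm along -z box: [-0.011 -0.     0.023]
```

play_rows:
  motion:
    - [-0.6,0.6,0,0,1]
    - [-1.3,1.2,0.2,0,1]
    - [-1.72,1.2,0.7,0,1]
    - [-1.72,1.2,1.32,0,1]
    - [-1.82,1.2,1.54,0,1]
    - [-1.92,1.2,1.75,0,1]
    - [-1.92,1.2,1.75,0,1]
    - [-1.92,1.2,1.75,0,1]
    - [-1.92,1.2,1.75,0,1]

```text
time_s: 11.08
ee_pos: [643.8, 277.8, 331.8]
eef_rot: [[-0.998, -0.063, 0.002], [-0.063, 0.998, 0.001], [-0.002, 0.0, -1.0]]
force: [0.4, -0.8, -0.0]
finger_gap: 0.0
finger_force: 0.0
```

```bash
python3 -c "
from h import *
press(38,48,[5,0,-5])"
```

```text
h 5 [643.552 277.73  327.574] [ 0.006 -0.001  0.105]
h 0 [645.661 277.86  323.043] [-0.047 -0.001  0.218]
h -5 [647.77  277.991 318.511] [-0.1   -0.001  0.332]
contact pt in box frame now [39.973 48.047 24.719] F box [ 0.337 -0.863 -0.161] tcp [643.765 277.79  331.779] 11.0833 0.03489770048182666
1mm along -z box: [-0.011 -0.     0.023]
```

play_rows:
  motion:
    - [-0.02,0,0.05,0,1]
    - [-0.04,0,0.09,0,1]
    - [-0.06,0,0.14,0,1]
    - [-0.085,0,0.18,0,1]
    - [-0.085,0,0.18,0,1]
    - [-0.085,0,0.18,0,1]

```text
time_s: 11.58
ee_pos: [646.9, 278.1, 323.5]
eef_rot: [[-0.998, -0.063, 0.0], [-0.063, 0.998, 0.0], [-0.0, 0.0, -1.0]]
force: [-0.4, 0.6, 2.0]
finger_gap: -0.1
finger_force: 1.0
```

Contact begins. Press further in steps.

play_rows:
  motion:
    - [-0.011,0,0.023,0,1]
    - [-0.022,0,0.045,0,1]
    - [-0.033,0,0.068,0,1]
    - [-0.044,0,0.09,0,1]
    - [-0.044,0,0.09,0,1]

```text
time_s: 12.0
ee_pos: [648.8, 277.9, 319.9]
eef_rot: [[-0.998, -0.063, 0.001], [-0.063, 0.998, -0.001], [-0.001, -0.001, -1.0]]
force: [0.1, -1.6, 3.8]
finger_gap: -0.0
finger_force: 1.6
```

play_rows:
  motion:
    - [-0.011,0,0.023,0,1]
    - [-0.022,0,0.045,0,1]
    - [-0.033,0,0.068,0,1]
    - [-0.033,0,0.068,0,1]

```text
time_s: 12.33
ee_pos: [650.3, 278.3, 317.1]
eef_rot: [[-0.998, -0.063, 0.001], [-0.063, 0.998, 0.0], [-0.001, 0.0, -1.0]]
force: [0.9, -1.5, 5.5]
finger_gap: 0.1
finger_force: 2.1
```

play_rows:
  motion:
    - [-0.011,0,0.023,0,1]
    - [-0.022,0,0.045,0,1]
    - [-0.033,0,0.068,0,1]
    - [-0.033,0,0.068,0,1]

```text
time_s: 12.67
ee_pos: [651.3, 278.5, 314.0]
eef_rot: [[-0.998, -0.063, 0.0], [-0.063, 0.998, 0.0], [-0.0, 0.0, -1.0]]
force: [0.4, -0.4, 5.8]
finger_gap: -0.1
finger_force: 2.1
```

play_rows:
  motion:
    - [-0.011,0,0.023,0,1]
    - [-0.022,0,0.045,0,1]
    - [-0.033,0,0.068,0,1]
    - [-0.033,0,0.068,0,1]

```text
time_s: 13.0
ee_pos: [652.5, 278.6, 312.0]
eef_rot: [[-0.998, -0.063, -0.0], [-0.063, 0.998, 0.0], [0.0, 0.0, -1.0]]
force: [-2.8, -1.6, 7.2]
finger_gap: 0.1
finger_force: 4.3
```

```bash
python3 - <<'E'
from h import *
press(38,48,[-10])
from cell import imaging
d={n:imaging.get_image(n) for n in("side","wrist")};pickle.dump(d,open("d6.pkl","wb"))
f=lambda x:cv2.resize(x,(400,300),interpolation=cv2.INTER_CUBIC)
a=cv2.convertScaleAbs(d["side"]["color"][120:195,245:345,::-1],alpha=1.5,beta=15)
w=cv2.convertScaleAbs(d["wrist"]["color"][:,:,::-1],alpha=1.8,beta=25)
cv2.imwrite("pics/p6.png",np.hstack([f(a),f(w)]))
E
```

```text
h -10 [650.218 278.174 313.998] [ 0.057 -0.008 -0.049]
contact pt in box frame now [39.228 48.325  3.258] F box [ 0.476 -1.459  7.759] tcp [652.465 278.638 312.031] 13.0 0.09378753992942254
1mm along -z box: [-0.011 -0.     0.023]
```

View pics/p6.png

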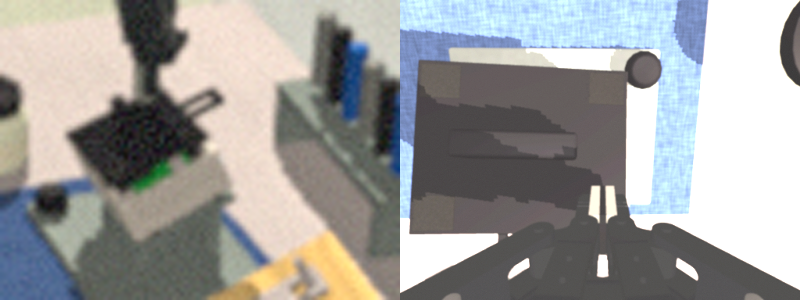

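```bash
python3 -c "
from h import *
press(38,48,[25]);press(38,-48,[25,10,2])"
```

```text
h 25 [635.464 277.264 345.719] [ 0.425 -0.008 -0.839]
contact pt in box frame now [39.21  48.345  3.388] F box [1.017 0.151 9.336] tcp [652.402 278.655 312.143] 13.1 -0.04502969239902046
1mm along -z box: [-0.011 -0.     0.023]
h 25 [641.374 181.447 345.719] [ 0.429 -2.408 -0.84 ]
h 10 [647.702 181.837 332.124] [ 0.27  -2.408 -0.5  ]
h 2 [651.076 182.045 324.874] [ 0.186 -2.408 -0.319]
contact pt in box frame now [39.21  48.345  3.388] F box [1.017 0.151 9.336] tcp [652.402 278.655 312.143] 13.1 -0.04502969239902046
1mm along -z box: [-0.011 -0.     0.023]
```

play_rows:
  motion:
    - [0.2,0,-0.4,0,1]
    - [0.42,0,-0.84,0,1]
    - [0.43,-0.8,-0.84,0,1]
    - [0.43,-1.6,-0.84,0,1]
    - [0.43,-2.41,-0.84,0,1]
    - [0.43,-2.41,-0.84,0,1]
    - [0.35,-2.41,-0.66,0,1]
    - [0.27,-2.41,-0.5,0,1]
    - [0.27,-2.41,-0.5,0,1]
    - [0.27,-2.41,-0.5,0,1]

```text
time_s: 13.93
ee_pos: [647.4, 182.7, 329.6]
eef_rot: [[-0.998, -0.064, -0.003], [-0.064, 0.998, 0.0], [0.003, 0.0, -1.0]]
force: [0.5, 0.3, 0.2]
finger_gap: 0.1
finger_force: 0.0
```

play_rows:
  motion:
    - [-0.022,0,0.045,0,1]
    - [-0.044,0,0.09,0,1]
    - [-0.066,0,0.136,0,1]
    - [-0.088,0,0.18,0,1]
    - [-0.1,0,0.2,0,1]
    - [-0.1,0,0.2,0,1]

```text
time_s: 14.43
ee_pos: [651.8, 182.0, 323.4]
eef_rot: [[-0.998, -0.063, -0.0], [-0.063, 0.998, 0.0], [0.0, 0.0, -1.0]]
force: [-1.1, 1.3, 2.2]
finger_gap: -0.0
finger_force: 1.1
```

```bash
python3 -c "
from h import *
press(38,-48,[])"
```

```text
contact pt in box frame now [ 38.058 -48.078  16.369] F box [0.032 1.317 2.409] tcp [651.828 182.003 323.42 ] 14.4333 -0.017182456596623572
1mm along -z box: [-0.011 -0.     0.023]
```

play_rows:
  motion:
    - [-0.011,0,0.023,0,1]
    - [-0.022,0,0.045,0,1]
    - [-0.033,0,0.068,0,1]
    - [-0.044,0,0.09,0,1]
    - [-0.044,0,0.09,0,1]

```text
time_s: 14.85
ee_pos: [653.4, 182.1, 320.4]
eef_rot: [[-0.998, -0.063, -0.0], [-0.063, 0.998, 0.0], [0.0, 0.0, -1.0]]
force: [-6.0, 0.1, 6.9]
finger_gap: -0.2
finger_force: 4.2
```

play_rows:
  motion:
    - [-0.011,0,0.023,0,1]
    - [-0.022,0,0.045,0,1]
    - [-0.022,0,0.045,0,1]

```text
time_s: 15.1
ee_pos: [654.2, 182.2, 319.0]
eef_rot: [[-0.998, -0.063, -0.001], [-0.063, 0.998, 0.0], [0.0, 0.0, -1.0]]
force: [-7.0, 0.7, 9.4]
finger_gap: -0.1
finger_force: 5.7
```

play_rows:
  motion:
    - [-0.011,0,0.023,0,1]
    - [-0.022,0,0.045,0,1]
    - [-0.022,0,0.045,0,1]

```text
time_s: 15.35
ee_pos: [655.0, 182.4, 317.7]
eef_rot: [[-0.998, -0.063, -0.001], [-0.063, 0.998, 0.0], [0.001, 0.0, -1.0]]
force: [-8.7, 0.8, 11.6]
finger_gap: 0.0
finger_force: 7.1
```

play_rows:
  motion:
    - [-0.011,0,0.023,0,1]
    - [-0.022,0,0.045,0,1]
    - [-0.022,0,0.045,0,1]

```text
time_s: 15.6
ee_pos: [656.5, 182.2, 315.8]
eef_rot: [[-0.998, -0.063, 0.002], [-0.063, 0.998, 0.0], [-0.002, -0.0, -1.0]]
force: [-0.0, 1.2, 3.3]
finger_gap: 0.4
finger_force: 1.6
```

```bash
python3 -c "
from h import *
press(38,-48,[])"
```

```text
contact pt in box frame now [ 39.511 -48.173   7.29 ] F box [1.434 1.172 2.964] tcp [656.541 182.238 315.784] 15.6 0.42384084693038276
1mm along -z box: [-0.011 -0.     0.023]
```

play_rows:
  motion:
    - [-0.011,0,0.023,0,1]
    - [-0.022,0,0.045,0,1]
    - [-0.033,0,0.068,0,1]
    - [-0.033,0,0.068,0,1]
    - [-0.033,0,0.068,0,1]

```text
time_s: 16.02
ee_pos: [657.9, 182.2, 312.3]
eef_rot: [[-0.998, -0.063, 0.001], [-0.063, 0.998, 0.0], [-0.001, 0.0, -1.0]]
force: [-2.2, 1.1, 6.7]
finger_gap: 0.1
finger_force: 3.5
```

```bash
python3 -c "
from h import *
press(38,-48,[]);press(38,48,[0])"
```

```text
contact pt in box frame now [ 39.034 -48.238   3.644] F box [0.945 1.279 6.941] tcp [657.858 182.231 312.288] 16.0167 0.12832937221545246
1mm along -z box: [-0.011 -0.     0.023]
h 0 [645.785 277.907 323.05 ] [ 0.15   2.406 -0.269]
contact pt in box frame now [ 39.034 -48.238   3.644] F box [0.945 1.279 6.941] tcp [657.858 182.231 312.288] 16.0167 0.12832937221545246
1mm along -z box: [-0.011 -0.     0.023]
```

```bash
python3 -c "
from h import *
press(38,-48,[38]);press(-38,-30,[38,15,6])"
```

```text
h 38 [635.666 181.1   357.489] [ 0.554  0.007 -1.131]
contact pt in box frame now [ 39.034 -48.238   3.644] F box [0.945 1.279 6.941] tcp [657.858 182.231 312.288] 16.0167 0.12832937221545246
1mm along -z box: [-0.011 -0.     0.023]
h 38 [565.809 194.825 325.37 ] [ 2.276  0.459 -0.33 ]
h 15 [575.511 195.424 304.525] [2.034 0.459 0.192]
h 6 [579.307 195.658 296.368] [1.939 0.459 0.396]
contact pt in box frame now [ 39.034 -48.238   3.644] F box [0.945 1.279 6.941] tcp [657.858 182.231 312.288] 16.0167 0.12832937221545246
1mm along -z box: [-0.011 -0.     0.023]
```

play_rows:
  motion:
    - [0.25,0,-0.5,0,1]
    - [0.55,0,-1.13,0,1]
    - [1.1,0.1,-1.0,0,1]
    - [1.7,0.3,-0.7,0,1]
    - [2.28,0.46,-0.33,0,1]
    - [2.28,0.46,-0.33,0,1]
    - [2.15,0.46,-0.1,0,1]
    - [2.03,0.46,0.19,0,1]
    - [2.0,0.46,0.26,0,1]
    - [2.0,0.46,0.26,0,1]
    - [2.0,0.46,0.26,0,1]

```text
time_s: 16.93
ee_pos: [577.3, 195.1, 300.6]
eef_rot: [[-0.998, -0.062, -0.001], [-0.062, 0.998, -0.0], [0.001, -0.0, -1.0]]
force: [0.2, 0.4, -0.9]
finger_gap: 0.1
finger_force: 0.0
```

play_rows:
  motion:
    - [-0.022,0,0.045,0,1]
    - [-0.044,0,0.09,0,1]
    - [-0.066,0,0.136,0,1]
    - [-0.088,0,0.18,0,1]
    - [-0.11,0,0.23,0,1]
    - [-0.11,0,0.23,0,1]

```text
time_s: 17.43
ee_pos: [580.9, 195.8, 291.6]
eef_rot: [[-0.998, -0.063, -0.0], [-0.063, 0.998, -0.0], [0.0, -0.0, -1.0]]
force: [0.3, -0.3, -0.8]
finger_gap: 0.1
finger_force: 0.0
```

```bash
python3 -c "
from h import *
press(-38,-30,[])"
```

```text
contact pt in box frame now [-38.839 -30.035  17.093] F box [-0.094 -0.334 -0.891] tcp [580.903 195.752 291.581] 17.4333 0.13604854031425537
1mm along -z box: [-0.011 -0.     0.023]
```

Not yet in contact; continue.

play_rows:
  motion:
    - [-0.011,0,0.023,0,1]
    - [-0.022,0,0.045,0,1]
    - [-0.033,0,0.068,0,1]
    - [-0.033,0,0.068,0,1]
    - [-0.033,0,0.068,0,1]

```text
time_s: 17.85
ee_pos: [582.1, 195.9, 289.5]
eef_rot: [[-0.998, -0.063, -0.0], [-0.063, 0.998, -0.0], [0.0, -0.0, -1.0]]
force: [-2.9, -0.9, 3.7]
finger_gap: -0.0
finger_force: 2.2
```

play_rows:
  motion:
    - [-0.011,0,0.023,0,1]
    - [-0.022,0,0.045,0,1]
    - [-0.033,0,0.068,0,1]
    - [-0.033,0,0.068,0,1]

```text
time_s: 18.18
ee_pos: [583.3, 196.0, 287.0]
eef_rot: [[-0.998, -0.063, -0.001], [-0.063, 0.998, -0.0], [0.001, -0.0, -1.0]]
force: [-5.6, -1.0, 8.3]
finger_gap: 0.1
finger_force: 4.8
```

play_rows:
  motion:
    - [-0.011,0,0.023,0,1]
    - [-0.022,0,0.045,0,1]
    - [-0.022,0,0.045,0,1]

```text
time_s: 18.43
ee_pos: [584.1, 196.0, 285.3]
eef_rot: [[-0.998, -0.063, -0.001], [-0.063, 0.998, -0.0], [0.001, -0.0, -1.0]]
force: [-7.9, -1.1, 10.3]
finger_gap: -0.3
finger_force: 6.0
```

```bash
python3 -c "
from h import *
press(-38,-30,[])"
```

```text
contact pt in box frame now [-38.764 -30.033  10.162] F box [-2.848 -0.651 12.649] tcp [584.069 195.995 285.341] 18.4333 -0.3188672772266943
1mm along -z box: [-0.011 -0.     0.023]
```

play_rows:
  motion:
    - [-0.011,0,0.023,0,1]
    - [-0.022,0,0.045,0,1]
    - [-0.022,0,0.045,0,1]

```text
time_s: 18.68
ee_pos: [584.8, 196.1, 282.8]
eef_rot: [[-0.998, -0.063, -0.002], [-0.063, 0.998, -0.0], [0.002, -0.0, -1.0]]
force: [-3.1, -0.7, 2.8]
finger_gap: 0.0
finger_force: 1.7
```

play_rows:
  motion:
    - [-0.011,0,0.023,0,1]
    - [-0.022,0,0.045,0,1]
    - [-0.022,0,0.045,0,1]

```text
time_s: 18.93
ee_pos: [586.2, 196.1, 280.7]
eef_rot: [[-0.998, -0.063, -0.0], [-0.063, 0.998, 0.0], [0.0, 0.0, -1.0]]
force: [-3.7, 0.0, 1.6]
finger_gap: 0.1
finger_force: 1.1
```

```bash
python3 -c "
from h import *
press(-38,-30,[])"
```

```text
contact pt in box frame now [-38.6   -29.973   4.951] F box [-2.664  0.27   2.958] tcp [586.206 196.124 280.676] 18.9333 0.09964392928660447
1mm along -z box: [-0.011 -0.     0.023]
```

```bash
python3 -c "
from h import *
press(-38,44,[15,8])"
```

```text
h 15 [571.207 269.313 304.539] [ 0.259  1.85  -0.596]
h 8 [574.159 269.495 298.194] [ 0.185  1.85  -0.438]
contact pt in box frame now [-38.6   -29.973   4.951] F box [-2.664  0.27   2.958] tcp [586.206 196.124 280.676] 18.9333 0.09964392928660447
1mm along -z box: [-0.011 -0.     0.023]
```

play_rows:
  motion:
    - [0.15,0,-0.3,0,1]
    - [0.26,0,-0.6,0,1]
    - [0.26,0.7,-0.6,0,1]
    - [0.26,1.4,-0.6,0,1]
    - [0.26,1.85,-0.6,0,1]
    - [0.26,1.85,-0.6,0,1]
    - [0.22,1.85,-0.5,0,1]
    - [0.18,1.85,-0.42,0,1]
    - [0.13,1.85,-0.33,0,1]
    - [0.1,1.85,-0.26,0,1]
    - [0.1,1.85,-0.26,0,1]
    - [0.1,1.85,-0.26,0,1]

```text
time_s: 19.93
ee_pos: [577.7, 269.0, 291.1]
eef_rot: [[-0.998, -0.062, -0.001], [-0.062, 0.998, -0.0], [0.001, -0.0, -1.0]]
force: [0.4, -0.0, -0.7]
finger_gap: -0.2
finger_force: 0.0
```

```bash
python3 -c "
from h import *
press(-38,44,[])"
```

```text
contact pt in box frame now [-37.925  43.247  16.091] F box [ 0.04  -0.029 -0.781] tcp [577.701 269.017 291.063] 19.9333 -0.1814360990002782
1mm along -z box: [-0.011 -0.     0.023]
```

play_rows:
  motion:
    - [-0.011,0,0.023,0,1]
    - [-0.022,0,0.045,0,1]
    - [-0.033,0,0.068,0,1]
    - [-0.033,0,0.068,0,1]

```text
time_s: 20.27
ee_pos: [578.9, 269.8, 288.7]
eef_rot: [[-0.998, -0.063, -0.0], [-0.063, 0.998, -0.0], [0.0, -0.0, -1.0]]
force: [-0.5, -0.1, 0.1]
finger_gap: -0.1
finger_force: 0.0
```

play_rows:
  motion:
    - [-0.011,0,0.023,0,1]
    - [-0.022,0,0.045,0,1]
    - [-0.033,0,0.068,0,1]
    - [-0.033,0,0.068,0,1]

```text
time_s: 20.6
ee_pos: [580.1, 269.9, 285.9]
eef_rot: [[-0.998, -0.063, -0.0], [-0.063, 0.998, -0.0], [0.0, -0.0, -1.0]]
force: [0.4, -0.2, 0.1]
finger_gap: -0.2
finger_force: 0.0
```

play_rows:
  motion:
    - [-0.011,0,0.023,0,1]
    - [-0.022,0,0.045,0,1]
    - [-0.033,0,0.068,0,1]
    - [-0.033,0,0.068,0,1]

```text
time_s: 20.93
ee_pos: [581.5, 270.0, 283.1]
eef_rot: [[-0.998, -0.063, -0.0], [-0.063, 0.998, -0.0], [0.0, -0.0, -1.0]]
force: [0.3, -0.1, -0.2]
finger_gap: 0.0
finger_force: 0.0
```

```bash
python3 -c "
from h import *
press(-38,44,[])"
```

```text
contact pt in box frame now [-37.743  43.987   7.251] F box [ 0.152 -0.104 -0.342] tcp [581.469 269.955 283.124] 20.9333 0.029383882079793623
1mm along -z box: [-0.011 -0.     0.023]
```

play_rows:
  motion:
    - [-0.011,0,0.023,0,1]
    - [-0.022,0,0.045,0,1]
    - [-0.033,0,0.068,0,1]
    - [-0.044,0,0.09,0,1]
    - [-0.044,0,0.09,0,1]

```text
time_s: 21.35
ee_pos: [583.2, 270.1, 280.0]
eef_rot: [[-0.998, -0.063, -0.0], [-0.063, 0.998, -0.0], [0.0, -0.0, -1.0]]
force: [-2.2, -0.6, 4.0]
finger_gap: 0.0
finger_force: 2.3
```

play_rows:
  motion:
    - [-0.011,0,0.023,0,1]
    - [-0.022,0,0.045,0,1]
    - [-0.022,0,0.045,0,1]
    - [-0.022,0,0.045,0,1]

```text
time_s: 21.68
ee_pos: [584.0, 270.2, 278.6]
eef_rot: [[-0.998, -0.063, -0.001], [-0.063, 0.998, -0.0], [0.001, -0.0, -1.0]]
force: [-4.6, -1.4, 7.0]
finger_gap: -0.0
finger_force: 4.1
```

```bash
python3 -c "
from h import *
press(-38,44,[20])"
```

```text
h 20 [569.138 269.215 309.072] [ 0.372 -0.001 -0.762]
contact pt in box frame now [-37.419  44.063   2.087] F box [-1.267 -1.162  8.288] tcp [583.965 270.192 278.582] 21.6833 -0.007592785426937797
1mm along -z box: [-0.011 -0.     0.023]
```

```bash
python3 -c "
from h import *
press(38,46,[15,-5]);press(38,-46,[15,-5])"
```

```text
h 15 [639.873 275.582 336.66 ] [-1.403  0.046 -1.453]
h -5 [648.309 276.102 318.534] [-1.614  0.046 -1.   ]
contact pt in box frame now [-37.419  44.063   2.087] F box [-1.267 -1.162  8.288] tcp [583.965 270.192 278.582] 21.6833 -0.007592785426937797
1mm along -z box: [-0.011 -0.     0.023]
h 15 [645.537 183.757 336.66 ] [-1.399 -2.254 -1.452]
h -5 [653.974 184.277 318.534] [-1.61  -2.254 -0.999]
contact pt in box frame now [-37.419  44.063   2.087] F box [-1.267 -1.162  8.288] tcp [583.965 270.192 278.582] 21.6833 -0.007592785426937797
1mm along -z box: [-0.011 -0.     0.023]
```

play_rows:
  motion:
    - [0.2,0,-0.5,0,1]
    - [0.35,0,-0.8,0,1]
    - [-0.2,0.05,-1.0,0,1]
    - [-0.8,0.05,-1.3,0,1]
    - [-1.4,0.05,-1.5,0,1]
    - [-1.45,0.05,-1.35,0,1]
    - [-1.55,0.05,-1.15,0,1]
    - [-1.61,0.05,-1.0,0,1]
    - [-1.63,0.05,-0.96,0,1]
    - [-1.63,0.05,-0.96,0,1]
    - [-1.63,0.05,-0.96,0,1]

```text
time_s: 22.6
ee_pos: [648.3, 276.3, 315.4]
eef_rot: [[-0.998, -0.063, -0.002], [-0.063, 0.998, -0.0], [0.002, -0.0, -1.0]]
force: [0.1, -0.1, 0.7]
finger_gap: 0.0
finger_force: 0.0
```

```bash
python3 -c "
from h import *
press(38,46,[])"
```

```text
contact pt in box frame now [36.513 46.217  8.27 ] F box [ 0.363 -0.149  0.609] tcp [648.332 276.348 315.442] 22.6 0.040919630879389726
1mm along -z box: [-0.011 -0.     0.023]
```

play_rows:
  motion:
    - [-0.022,0,0.045,0,1]
    - [-0.044,0,0.09,0,1]
    - [-0.066,0,0.136,0,1]
    - [-0.07,0,0.15,0,1]
    - [-0.07,0,0.15,0,1]
    - [-0.07,0,0.15,0,1]

```text
time_s: 23.1
ee_pos: [651.8, 276.6, 311.4]
eef_rot: [[-0.998, -0.063, 0.0], [-0.063, 0.998, 0.0], [-0.0, 0.0, -1.0]]
force: [-3.4, -0.0, 5.8]
finger_gap: 0.1
finger_force: 3.1
```

```bash
python3 -c "
from h import *
press(38,46,[]);press(38,-46,[-5])"
```

```text
contact pt in box frame now [38.254 46.318  2.999] F box [-0.615  0.158  6.644] tcp [651.768 276.581 311.382] 23.1 0.08798203530280889
1mm along -z box: [-0.011 -0.     0.023]
h -5 [653.847 184.216 318.527] [ 0.094 -2.308 -0.179]
contact pt in box frame now [38.254 46.318  2.999] F box [-0.615  0.158  6.644] tcp [651.768 276.581 311.382] 23.1 0.08798203530280889
1mm along -z box: [-0.011 -0.     0.023]
```

play_rows:
  motion:
    - [0.2,0,-0.45,0,1]
    - [0.2,-0.7,-0.45,0,1]
    - [0.2,-1.5,-0.45,0,1]
    - [0.2,-2.3,-0.45,0,1]
    - [0.2,-2.3,-0.45,0,1]
    - [0.15,-2.3,-0.3,0,1]
    - [0.09,-2.3,-0.18,0,1]
    - [0.05,-2.3,-0.09,0,1]
    - [0.02,-2.3,-0.03,0,1]
    - [0.0,-2.3,0.01,0,1]
    - [0.0,-2.3,0.01,0,1]
    - [0.0,-2.3,0.01,0,1]

```text
time_s: 24.1
ee_pos: [657.2, 185.6, 310.3]
eef_rot: [[-0.998, -0.065, -0.002], [-0.065, 0.998, -0.001], [0.002, -0.001, -1.0]]
force: [-5.5, -2.6, 6.7]
finger_gap: 0.2
finger_force: 4.2
```

```bash
python3 -c "
from h import *
press(38,-46,[]);press(-38,-46,[30,-5])"
```

```text
contact pt in box frame now [ 37.317 -44.943   2.181] F box [-2.292 -2.264  8.498] tcp [657.24  185.596 310.264] 24.1 0.19112334887427693
1mm along -z box: [-0.011 -0.     0.023]
h 30 [570.691 179.198 318.147] [ 2.17  -0.02  -0.193]
h -5 [585.455 180.109 286.426] [ 1.799 -0.021  0.599]
contact pt in box frame now [ 37.317 -44.943   2.181] F box [-2.292 -2.264  8.498] tcp [657.24  185.596 310.264] 24.1 0.19112334887427693
1mm along -z box: [-0.011 -0.     0.023]
```

play_rows:
  motion:
    - [0.2,0,-0.5,0,1]
    - [0.6,0,-0.7,0,1]
    - [1.2,0,-0.5,0,1]
    - [1.8,0,-0.3,0,1]
    - [2.17,-0.02,-0.19,0,1]
    - [2.1,-0.02,-0.0,0,1]
    - [1.95,-0.02,0.3,0,1]
    - [1.85,-0.02,0.5,0,1]
    - [1.8,-0.02,0.6,0,1]
    - [1.75,-0.02,0.71,0,1]
    - [1.73,-0.02,0.75,0,1]
    - [1.71,-0.02,0.79,0,1]
    - [1.71,-0.02,0.79,0,1]
    - [1.71,-0.02,0.79,0,1]

```text
time_s: 25.27
ee_pos: [589.3, 179.7, 279.0]
eef_rot: [[-0.998, -0.063, -0.001], [-0.063, 0.998, 0.0], [0.001, 0.0, -1.0]]
force: [-4.9, 0.7, 5.7]
finger_gap: 0.2
finger_force: 3.7
```

```bash
python3 -c "
from h import *
press(-38,-46,[])"
```

```text
contact pt in box frame now [-37.604 -46.485   2.624] F box [-1.99   1.051  7.265] tcp [589.288 179.742 278.997] 25.2667 0.24393323564023275
1mm along -z box: [-0.011 -0.     0.023]
```

play_rows:
  motion:
    - [0.2,0,-0.5,0,1]
    - [0.5,0,-1.3,0,1]
    - [0.8,0.4,-2.2,0,1]
    - [1.1,0.8,-3.0,0,1]
    - [1.2,1.2,-3.5,0,1]
    - [1.2,1.2,-3.5,0,1]
    - [1.2,1.2,-3.5,0,1]
    - [1.2,1.2,-3.5,0,1]

```text
time_s: 25.93
ee_pos: [538.4, 224.2, 417.6]
eef_rot: [[-0.998, -0.063, -0.001], [-0.063, 0.998, -0.001], [0.001, -0.0, -1.0]]
force: [-0.6, 0.5, 0.3]
finger_gap: -0.2
finger_force: 0.0
```

```bash
python3 - <<'E'
from h import *
from cell import imaging
d={n:imaging.get_image(n) for n in("side","wrist")}
f=lambda x:cv2.resize(x,(400,300),interpolation=cv2.INTER_CUBIC)
a=cv2.convertScaleAbs(d["side"]["color"][120:195,245:345,::-1],alpha=1.5,beta=15)
w=cv2.convertScaleAbs(d["wrist"]["color"][:,:,::-1],alpha=1.3,beta=15)
cv2.imwrite("pics/p9.png",np.hstack([f(a),f(w)]))
E
```

```text
(no output)
```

View pics/p9.png

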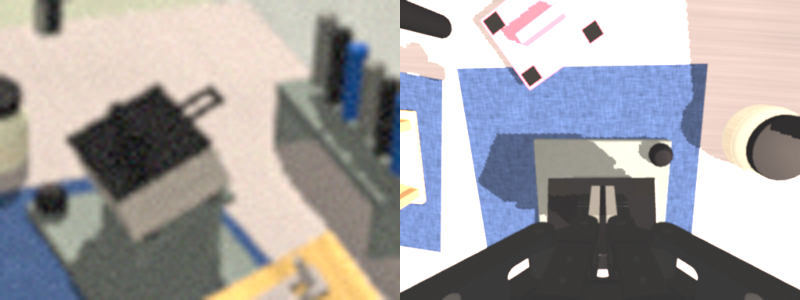

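The side view (left half, cover around (145,140)) shows the cover flush on the box all round. The arm is clear, and the air cap and tub have not moved.

```bash
python3 -c "
from cell import r
print(r.finish_job())"
```

```text
the job is handed in; nothing more can be done
None
```

The cover is on the controller box and the job is handed in: touch checks put all four corners home and level, the last picture shows it flush all round, and the arm stands clear with nothing else seen to have moved.

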